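Hook the blue picking bin out from under the wire shelf

TASK

With the orange-handled hook, reach in under the wire shelf, hook over the low front wall of the blue bin and drag the bin forward until its front wall stands on the green line on the bench, still roughly square to the line and with its two jars standing. Then set the hook back on its grey mat, standing on its two feet as it was found. Do not touch the bin with the gripper or arm, and leave the white bin, the bottle and the beaker where they are.

Things in the scene. Friction and masses are not known exactly. Their poses are not given: they have to be found in the camera images.
- hook_grip (a point): Centre of the hook's orange handle, 48 above the bench at the start. Hook axes: x from handle to blade, z up as it stands. Handle 64 (x) x 20 wide (y) x 22 high, its sides free to grasp. Behind it at x -34.5 a heel plate, 46 wide, z -45 to +11. Ahead a 10 x 10 steel shaft, then the blade (see hook_tip). Heel and blade are its two feet. About 160 g, balanced some 27 ahead of this point.
- hook_tip (a point): Middle of the lower edge of the hook's steel blade, 105 ahead of and 45 below the handle centre in the hook's frame; same axes. The blade is an upright flat plate 5 thick (x), 34 wide (y), reaching 50 up from this edge.
- blue_lip (a point): Middle of the top edge of the blue bin's low front wall, 50 above the bench. x points from the front wall into the bin, deeper under the shelf; z up. Front wall 4 thick (x -2 to 2). The 74 mm behind it is empty, up to a cross wall 40 high at x = 78; 122 wide inside; jars stand behind the cross wall.
- line_mid (a point): Middle of the flat green line painted on the bench just outside the shelf's open front, 25 wide (x), 360 long (y); x points across the line towards the shelf, square to the shelf front.
- rack_edge (a point): Middle of the front rail of the fixed wire shelf, 241 above the bench (rail 12 thick). Its front looks to the robot's left; x points from the rail back under the shelf, 280 deep; shelf 420 wide (y), a 16 mm post at each corner; wires 5 thick run front to back, 47 apart. The bins stand side by side on the bench below, front walls 85 to 110 behind this rail.
- mat_mid (a point): Middle of the top of the fixed grey mat, 220 (x) by 130 (y), 3 thick, lying left of the shelf; the hook starts standing on it, its blade towards the shelf.
- jar1_mid (a point): Centre (half-way up) of a loose amber jar, 44 across, 70 high, green cap, standing in the back half of the blue bin; z along its axis.
- jar2_mid (a point): Centre (half-way up) of the second such jar, beside the first.
- white_bin: Cream-white bin of the same size and shape as the blue one, beside it under the shelf; origin under its centre. To be left alone.
- power_strip: Fixed cream power strip, 240 (x) by 55, 40 high, lying beside the mat, nearer or farther than it; origin under its centre.
- bottle_mid (a point): Centre of a loose amber bottle, 60 across, 140 high, on the far part of the bench. To be left alone.
- beaker_mid (a point): Centre of a loose glass beaker, 66 across, 85 high, on the far part of the bench. To be left alone.
- blue_bin: The loose blue bin: 160 deep (x), 130 wide, walls and floor 4 thick, front wall 50 high, sides and back 85. Origin under its centre, 78 behind the front wall's middle; same axes as blue_lip. With jars 0.45 to 0.8 kg; dragging it takes some 3 to 8 N.
Not all that is in view belongs to the job. What is shaped like the part that bears hook_grip but pink or turquoise is not meant.

How it is judged:
By the outcome, as a careful person would: the job done as asked, in the order asked, and still so for the second after the job is handed in, with the robot touching nothing.
It also fails if it takes over 51 s, if anything falls off the work surface, if the arm or the gripper's body presses on something with over 40 N, if the wrist force passes 120 N, or if a joint passes its speed limit or range.

ROBOT

A 6-joint arm with a two-finger parallel gripper is mounted at the origin on the work surface. World frame = base frame: x ahead of the robot, y to its left, z up, the work surface at z = 0. Lengths are in m, angles in rad, forces in N, time in s.
With the tool pointing down it reaches from about 0.275 to 0.775 m from the base axis. Payload 14.6 kg.
Tool frame: the origin (TCP) lies on the centre line of the jaws, within the pads' length; the fingertips stand 11 mm ahead of it and the grasp point (between the pads) lies 8 mm behind it (bot.nose_length is the distance from the TCP to the fingertips, in m); z points along the fingers, y is the direction in which the jaws open and shut (so a half turn about z gives the same grasp; the last joint's range is limited). The gripper opens to 85 mm and grips with 20 to 120 N. Pads are 22 mm wide; open, the fingers measure 114 mm over their backs; the gripper's body (76 mm by 85 mm) begins 54 mm behind the grasp point. The pads swing forward as they close: fully open they stand 13 mm farther back than shut.
Start: joints at [-1.34, 0.263, -0.048, 1.259, 0, 1.415], TCP at [0.198, -0.486, 0.242] pointing down, gripper open.
Joint ranges: [-2.65, 2.65], [-0.89, 1.7], [-1.18, 1.37], [-2.13, 2.11], [-1.35, 1.29], [-3.14, 3.14]. Speed limits (rad/s): [1.89, 1.89, 2.57, 2.79, 3.14, 3.14].

INTERFACE

Orientations are given as a rotation vector (axis times angle).
In Python, from cell import bot, vision gives the robot as it stands. The module is installed in compiled form; this text tells all that it offers.
- The arm moves only by the tool carry_out, never from a script. Its argument "moves" is a list of rows, each a list of 3 entries, a list of its own where there are three numbers: the shift along the tool's x, y, z scaled (see below), then the turn about the tool's z scaled (see below), then the closure, from -1 (fully open) to 1 (shut), so that 0 is half open. In form: [[[dx, dy, dz], roll, hand], ...]. A call has exactly 5 rows; each row is the pose to reach, as a shift and turn from the pose commanded when the call began, along the tool's axes at that moment; what a row does not reach only later rows make up. The controller multiplies each number of a shift by 40 cm and each number of a turn by 45 degrees. A row lasts 1/10 s, in which the tool goes at most 50 mm and 8.59 degrees, less where a joint would pass 70% of its speed; a pose out of reach is approached as far as the arm can. A call with a number of a shift or a turn outside -1 to 1 is refused whole. A call with a gripper value outside its range is refused whole. The fingers move at their own pace and stop on an object; "newtons" is the grip in N (left out, the last holds). Time passes only in rows, so rows that repeat a pose let the fingers close, or fill a call up. It gives the time, the measured TCP pose, the force and the opening at its end, in the units of the state.
- bot.sense(): the state, without advancing time (a new reading comes with each control period).
- vision.grab_frame(name): name is "scene" or "top" or "wrist"; returns a dict with "pixels" (384x512x3 uint8, red, green, blue), "z_map" (384x512 float32, m along the optical axis (not along the pixel's ray), 0 where there is no reading), "camera_matrix" (3x3 intrinsics, pixels), "origin" and "attitude" of the camera in the world; the wrist camera has in their place "mount" (4x4, takes a point from camera to tool coordinates, whose origin is the TCP and whose axes are the flange's). Camera axes: x right, y down, z forward; pixel columns grow to the right and rows downward; lengths in m; the calibration is good to about 2 mm. A picture is of the moment at which its call begins: read the wrist's pose just before it.
- bot.close_job(): hands the job in, once; it reports no verdict.
The state is a dict: "time_s": time; "joints": joint angles; "qvel": joint speeds; "joint_efforts": joint torques, N m; "ee_pos": TCP position; "orientation": TCP orientation; "wrist_force": force on the tool from outside, world axes, zero at the start; "wrist_torque": the same for the moment, N m; "opening": finger opening in m.
Only numpy, scipy, OpenCV 4.12 (cv2) and the standard library are available. Lean on these libraries where they do the work, as an engineer would, in place of code of your own. Each camera call takes 0.05 s, during which the arm holds its last target. There are 200 camera calls.

## Working session

There is one attempt and no reset: what is moved stays moved. The work goes in short steps, Python scripts to look and compute and a tool call to move; the robot and the scene stay as the last step left them, time stands still between calls to the robot, and variables do not carry over. Pictures are saved under pics/ and viewed, about 8 in all and at most 12, crops included, and the job is handed in when it is done.

Besides the shell and the picture viewer there is one more tool, called after "Request:" in YAML: its name, and indented under it one key for each argument. carry_out: Moves the arm, as the interface text tells. Shifts and turns lie within -1 to 1; 1 stands for 40 cm of shift or 45 degrees of turn. Its arguments: {"type":"object","properties":{"moves":{"type":"array"},"newtons":{"type":"number"}},"required":["moves"]}

```bash
mkdir -p pics
cat > h.py <<'E'
import numpy as np, cv2
from cell import bot, vision
from scipy.spatial.transform import Rotation as R
def att(a):
    a=np.array(a,float)
    if a.shape==(3,3): return a
    return (R.from_rotvec(a) if a.size==3 else R.from_quat(a)).as_matrix()
def grab(n,save=None):
    s=bot.sense(); f=vision.grab_frame(n)
    if n=='wrist':
        M=np.array(f['mount']); T=np.eye(4); T[:3,:3]=R.from_rotvec(s['orientation']).as_matrix(); T[:3,3]=s['ee_pos']; T=T@M
    else:
        T=np.eye(4); T[:3,:3]=att(f['attitude']); T[:3,3]=f['origin']
    z=f['z_map']; K=np.array(f['camera_matrix']); v,u=np.mgrid[:z.shape[0],:z.shape[1]]
    P=np.stack([(u-K[0,2])/K[0,0]*z,(v-K[1,2])/K[1,1]*z,z],-1)@T[:3,:3].T+T[:3,3]
    P[z==0]=np.nan
    if save: np.savez(save+'.npz',P=P,px=f['pixels'],T=T,K=K); cv2.imwrite('pics/'+save+'.png',f['pixels'][...,::-1])
    return f['pixels'],P,T,K
E
python3 - <<'E'
from h import *
s=bot.sense(); print(s)
a=grab('scene','scene0'); b=grab('top','top0')
print(a[2],b[2],a[3])
cv2.imwrite('pics/both.png',cv2.resize(np.vstack([a[0],b[0]])[...,::-1],(400,600)))
E
```

```text
{'time_s': 0.0, 'joints': array([-1.34028178e+00,  2.63527034e-01, -4.89138676e-02,  1.25943906e+00,
        3.29520659e-06,  1.41549452e+00]), 'qvel': array([-0.0001309 , -0.00157686, -0.00035321, -0.00152969, -0.00164525,
        0.00058493]), 'joint_efforts': array([-1.32346333e-03, -6.37604713e+01,  3.84562790e+01,  1.37292361e-02,
       -5.78700019e-05,  4.94160105e-06]), 'ee_pos': array([ 0.19749883, -0.48614586,  0.24183144]), 'orientation': array([-3.08225587e+00, -6.02079469e-01,  5.88046468e-05]), 'wrist_force': array([-0.38116144,  0.01636312,  0.49492629]), 'wrist_torque': array([-0.02888514, -0.00631936, -0.04301208]), 'opening': 0.08537218424209465}
[[ 0.73523071  0.57252482 -0.36283761  1.0024662 ]
 [ 0.67779985 -0.61720299  0.39955956 -0.45839179]
 [ 0.00481331 -0.53969973 -0.84184383  1.24301166]
 [ 0.          0.          0.          1.        ]] [[ 0.01676135 -0.99390692  0.10894076  0.38626682]
 [-0.99982759 -0.01753169 -0.00611723  0.05903219]
 [ 0.00798987 -0.10881945 -0.99402942  1.61390748]
 [ 0.          0.          0.          1.        ]] [[429.03622899   0.         260.26773291]
 [  0.         429.03622899 190.1446657 ]
 [  0.           0.           1.        ]]
```

View pics/scene0.png

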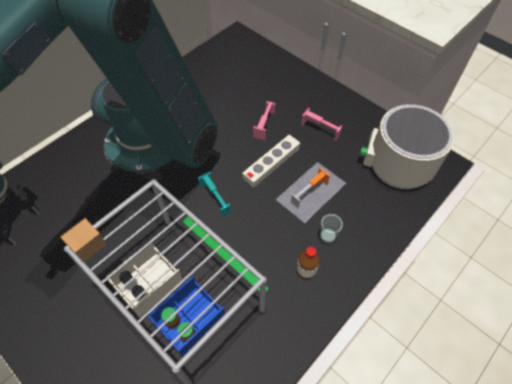

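View pics/top0.png

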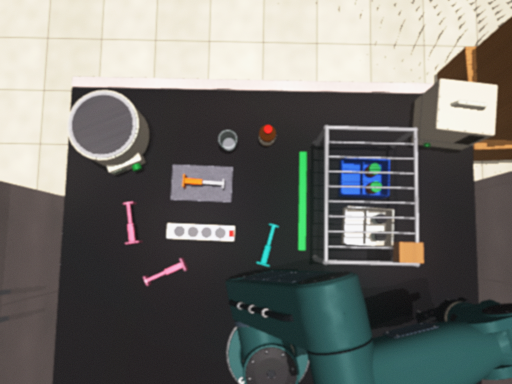

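The scene shows the orange hook on the grey mat at top-view (203,183), with pink lookalikes at (130,222) and (165,271) and a turquoise one at (268,245). I choose the orange one. The blue bin is at (365,177), nearer the far side, and the white bin is at (368,228). The green line is at (303,200).

Run:
```python
from h import *
d=np.load('top0.npz');e=np.load('scene0.npz')
def cl(d):
    P=d['P'].reshape(-1,3);h=cv2.cvtColor(d['px'],cv2.COLOR_RGB2HSV).reshape(-1,3).astype(int);return P,h
def rect(n,P,m):
    q=P[m]; q=q[np.isfinite(q).all(1)]
    (c,s,a)=cv2.minAreaRect(q[:,:2].astype(np.float32)); print(n,len(q),'c',np.round(c,4),'s',np.round(s,3),'a',round(a,1),'z',np.round(np.percentile(q[:,2],[2,50,98]),3))
for nm,D in(('top',d),('scene',e)):
    P,h=cl(D);H,S,V=h.T;x,y,z=P.T;print(nm)
    rect('handle',P,(H>5)&(H<18)&(S>180)&(V>100)&(y>.15)&(z<.1)&(abs(x-.6)<.15))
    rect('line',P,(H>50)&(H<75)&(S>150)&(z<.015)&(x>.2)&(x<.85)&(y<.2))
    b=(H>105)&(H<125)&(S>150)&(z<.12)&(y<0)&(x>.2)
    rect('blue',P,b); rect('blue hi',P,b&(z>.07)); 
    rect('caps',P,(H>50)&(H<75)&(S>100)&(z>.05)&(z<.12)&(y<-.1)&(x>.3)&(x<.7))
    rect('shelf',P,(z>.225)&(z<.26)&(S<60)&(x>.25)&(x<.9)&(y<.02)&(y>-.45))
    m=(abs(x-.6)<.15)&(y>.1)&(y<.5)
    rect('mat',P,m&(S<70)&(V>60)&(z<.02)&(x>.5)&(y>.15)&(y<.45))
    rect('steel',P,m&(z>.03)&(z<.08)&(S<70)&(x>.53))
    rect('strip',P,(z>.025)&(z<.06)&(abs(x-.43)<.07)&(y>.1)&(y<.48))
```

```text
top
handle 60 c [0.5944 0.2761] s [0.063 0.039] a 86.5 z [0.03  0.056 0.063]
line 811 c [ 0.5397 -0.1182] s [0.363 0.031] a 0.2 z [-0.008 -0.     0.007]
blue 1290 c [ 0.6216 -0.3466] s [0.191 0.139] a 88.2 z [-0.003  0.012  0.086]
blue hi 178 c [ 0.6174 -0.3329] s [0.161 0.13 ] a 88.2 z [0.071 0.081 0.091]
caps 131 c [ 0.6177 -0.3659] s [0.1   0.037] a 4.6 z [0.063 0.073 0.08 ]
shelf 2657 c [ 0.5266 -0.2257] s [0.448 0.458] a 89.9 z [0.236 0.244 0.251]
mat 1958 c [0.6379 0.2577] s [0.216 0.224] a 89.5 z [-0.006  0.002  0.01 ]
steel 253 c [0.6947 0.3097] s [0.347 0.182] a 77.8 z [0.033 0.054 0.079]
strip 1123 c [0.4153 0.3027] s [0.064 0.355] a 2.1 z [0.032 0.039 0.054]
scene
handle 128 c [0.5964 0.2739] s [0.065 0.037] a 83.5 z [0.016 0.055 0.061]
line 500 c [ 0.5388 -0.1209] s [0.024 0.358] a 89.4 z [-0.006 -0.001  0.005]
blue 2072 c [ 0.6041 -0.3279] s [0.171 0.166] a 88.3 z [-0.002  0.02   0.086]
blue hi 410 c [ 0.6203 -0.3343] s [0.158 0.133] a 88.2 z [0.071 0.082 0.087]
caps 217 c [ 0.6188 -0.3695] s [0.101 0.035] a 1.7 z [0.067 0.072 0.077]
shelf 4004 c [ 0.5111 -0.2154] s [0.469 0.494] a 90.0 z [0.237 0.243 0.249]
mat 2386 c [0.624  0.2995] s [0.249 0.299] a 0.5 z [-0.007 -0.     0.008]
steel 532 c [0.6907 0.3103] s [0.361 0.18 ] a 80.4 z [0.031 0.053 0.08 ]
strip 1041 c [0.4191 0.2994] s [0.069 0.363] a 1.9 z [0.027 0.038 0.052]
```

Run:
```python
from h import *
for n in('top0','scene0'):
    d=np.load(n+'.npz');P=d['P'].reshape(-1,3);x,y,z=P.T
    m=(z>.225)&(z<.26)&(x>.35)&(x<.7)
    h,b=np.histogram(y[m],np.arange(-.5,0,.004)); print(n,[(round(b[i],3),h[i]) for i in range(len(h)) if h[i]>12 and b[i]>-.3])
    h,b=np.histogram(x[(z>.225)&(z<.26)&(y<-.2)&(y>-.4)],np.arange(.3,.8,.01)); print([(round(b[i],2),h[i]) for i in range(len(h))if h[i]>15])
    H=cv2.cvtColor(d['px'],cv2.COLOR_RGB2HSV).reshape(-1,3).astype(int);b=(H[:,0]>105)&(H[:,0]<125)&(H[:,1]>150)&(z>.035)&(z<.055)&(y>-.28)
    q=P[b];print('lip',len(q),np.median(q,0).round(4),q[:,:2].min(0),q[:,:2].max(0))
    hm=(H[:,0]>5)&(H[:,0]<18)&(H[:,1]>180)&(H[:,2]>100)&(y>.15)&(z<.1)&(abs(x-.6)<.15)&(z>.05)
    q=P[hm];print('h',np.median(q,0),q.min(0),q.max(0))
    s=(z>.03)&(z<.08)&(abs(x-.595)<.04)&(y>.1)&(y<.245); q=P[s];print('steel',len(q),q.min(0),q.max(0)); 
    for lo,hi in((.16,.185),(.2,.22),(.22,.245)):
        t=q[(q[:,1]>lo)&(q[:,1]<hi)];print(lo,len(t),t.mean(0) if len(t) else '')
    t=(z<.008)&(z>-.01)&(H[:,1]<110)&(H[:,2]>70)&(x>.5)&(x<.7)&(y>.12)&(y<.42); q=P[t]; print('mat',q[:,:2].min(0),q[:,:2].max(0),np.percentile(q[:,:2],[2,98],axis=0))
a=np.load('scene0.npz')['px'][150:240,250:370]; b=np.load('top0.npz')['px'][150:220,150:250]
c=np.load('scene0.npz')['px'][230:380,100:290]
f=lambda i,k:cv2.resize(i,None,fx=k,fy=k,interpolation=2)
o=np.zeros((600,800,3),np.uint8)
for i,k,r,cc in((a,3.3,0,0),(b,3.8,0,405),(c,2,300,0)):
    j=f(i,k);o[r:r+j.shape[0],cc:cc+j.shape[1]]=j[:600-r,:800-cc]
cv2.imwrite('pics/crop1.png',o[...,::-1])
```

```text
top0 [(np.float64(-0.3), np.int64(13)), (np.float64(-0.296), np.int64(15)), (np.float64(-0.292), np.int64(19)), (np.float64(-0.288), np.int64(17)), (np.float64(-0.284), np.int64(17)), (np.float64(-0.28), np.int64(17)), (np.float64(-0.276), np.int64(13)), (np.float64(-0.272), np.int64(20)), (np.float64(-0.268), np.int64(17)), (np.float64(-0.264), np.int64(18)), (np.float64(-0.26), np.int64(16)), (np.float64(-0.256), np.int64(22)), (np.float64(-0.252), np.int64(16)), (np.float64(-0.248), np.int64(14)), (np.float64(-0.244), np.int64(17)), (np.float64(-0.236), np.int64(14)), (np.float64(-0.232), np.int64(14)), (np.float64(-0.228), np.int64(13)), (np.float64(-0.224), np.int64(15)), (np.float64(-0.204), np.int64(13)), (np.float64(-0.196), np.int64(16)), (np.float64(-0.188), np.int64(18)), (np.float64(-0.184), np.int64(15)), (np.float64(-0.176), np.int64(41)), (np.float64(-0.172), np.int64(115)), (np.float64(-0.168), np.int64(150)), (np.float64(-0.164), np.int64(127)), (np.float64(-0.16), np.int64(21))]
[(np.float64(0.32), np.int64(163)), (np.float64(0.33), np.int64(93)), (np.float64(0.37),
[... 2509 characters left out ...]
oat64(0.6), np.int64(68)), (np.float64(0.61), np.int64(101)), (np.float64(0.65), np.int64(176)), (np.float64(0.7), np.int64(180)), (np.float64(0.74), np.int64(189)), (np.float64(0.75), np.int64(269))]
lip 87 [ 0.6121 -0.2573  0.0468] [ 0.55926874 -0.2799381 ] [ 0.68813793 -0.25126834]
h [0.60019587 0.27462227 0.05592549] [0.58428068 0.24083935 0.05081649] [0.6148393  0.30613707 0.06210736]
steel 134 [0.5751619 0.160933  0.0309947] [0.61015878 0.24494047 0.05960039]
0.16 59 [0.59337422 0.1682242  0.04596053]
0.2 23 [0.59499607 0.20993625 0.04868115]
0.22 37 [0.59710739 0.23591014 0.04974023]
mat [0.52284091 0.13209042] [0.69968458 0.36873069] [[0.52782163 0.1378044 ]
 [0.66439043 0.35976955]]
```

View pics/crop1.png

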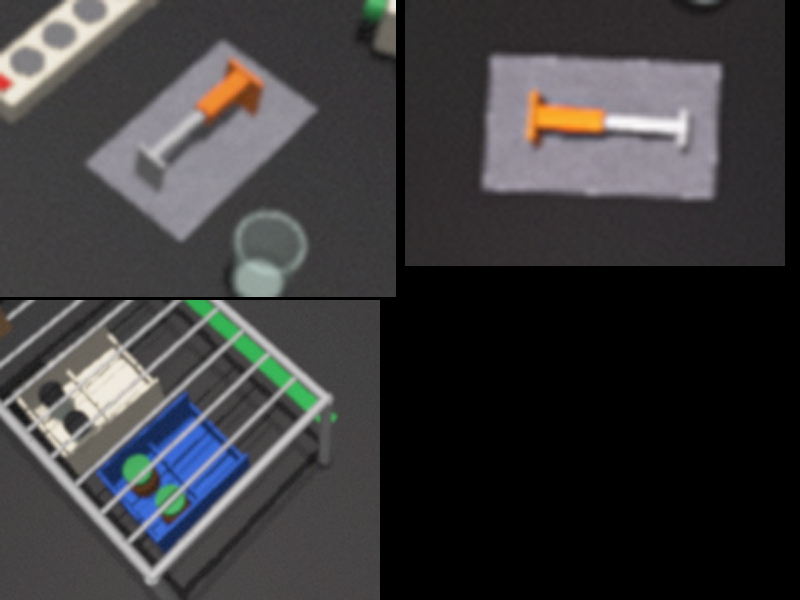

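The crop confirms the orange hook: heel plate at the left, shaft and blade towards the shelf. The lip is about 86 mm behind the rail and the tool only works vertically. A grip on the handle would run the gripper body into the rail, so I will grip the heel plate's 46 mm width instead, which reaches about 14 mm further. I move above the mat first.

```bash
cat >> h.py <<'E'
def go(x,y,z,yaw=None):
    s=bot.sense(); M=R.from_rotvec(s['orientation']).as_matrix(); d=M.T@(np.array([x,y,z])-s['ee_pos'])
    cy=np.degrees(np.arctan2(M[1,0],M[0,0])); r=0 if yaw is None else -(yaw-cy)
    print('now',s['ee_pos'].round(4),'yaw',round(cy,2),'F',s['wrist_force'].round(1),'t',round(s['time_s'],2),'open',round(s['opening'],4),'shift',(d/.4).round(4),'roll',round(r/45,4))
E
python3 -c "
from h import *
go(.33,-.2,.40,90);go(.6,.30,.3,90)
print(R.from_rotvec(bot.sense()['orientation']).as_matrix().round(3))"
```

```text
now [ 0.1975 -0.4862  0.2419] yaw 22.1 F [-0.4  0.6  0.3] t 0.1 open 0.0851 shift [ 0.5762 -0.5386 -0.3947] roll -1.5088
now [ 0.1975 -0.4862  0.2419] yaw 22.1 F [-0.4  0.6  0.3] t 0.1 open 0.0851 shift [ 1.6719 -1.4425 -0.1437] roll -1.5088
[[ 0.927  0.376 -0.   ]
 [ 0.376 -0.927  0.001]
 [ 0.    -0.001 -1.   ]]
```

Request:
carry_out:
  moves:
    - [[0,0,-0.12],0,-1]
    - [[0.15,-0.1,-0.24],-0.19,-1]
    - [[0.3,-0.25,-0.3],-0.38,-1]
    - [[0.45,-0.4,-0.35],-0.57,-1]
    - [[0.58,-0.54,-0.39],-0.76,-1]

```text
time_s: 0.6
ee_pos: [0.28, -0.3202, 0.3637]
orientation: [2.766, 1.49, 0.0]
wrist_force: [1.2, 0.1, 0.1]
opening: 0.0857
```

```bash
python3 -c "
from h import *
go(.55,.22,.3,90)"
```

```text
now [ 0.28   -0.3202  0.3637] yaw 56.62 F [1.2 0.1 0.1] t 0.6 open 0.0857 shift [ 1.4991 -0.1795  0.1593] roll -0.7418
```

Request:
carry_out:
  moves:
    - [[0.12,0,-0.05],-0.15,-1]
    - [[0.25,-0.02,-0.05],-0.3,-1]
    - [[0.4,-0.05,-0.05],-0.5,-1]
    - [[0.55,-0.08,0],-0.65,-1]
    - [[0.7,-0.1,0],-0.74,-1]

```text
time_s: 1.1
ee_pos: [0.3852, -0.1001, 0.3658]
orientation: [-2.224, -2.219, 0.0]
wrist_force: [1.3, -0.3, 0.4]
opening: 0.0854
```

```bash
python3 -c "
from h import *
go(.56,.23,.25,90)"
```

```text
now [ 0.3852 -0.1001  0.3658] yaw 89.87 F [ 1.3 -0.3  0.4] t 1.1 open 0.0854 shift [0.8261 0.4352 0.2894] roll -0.003
```

Request:
carry_out:
  moves:
    - [[0.83,0.43,0.29],0,-1]
    - [[0.83,0.43,0.29],0,-1]
    - [[0.83,0.43,0.29],0,-1]
    - [[0.83,0.43,0.29],0,-1]
    - [[0.83,0.43,0.29],0,-1]

```text
time_s: 1.6
ee_pos: [0.4969, 0.1113, 0.2916]
orientation: [-2.229, -2.214, 0.0]
wrist_force: [0.8, -1.5, 0.4]
opening: 0.0855
```

Request:
carry_out:
  moves:
    - [[0.35,0.17,0.13],0,-1]
    - [[0.35,0.17,0.13],0,-1]
    - [[0.35,0.17,0.13],0,-1]
    - [[0.35,0.17,0.13],0,-1]
    - [[0.35,0.17,0.13],0,-1]

```text
time_s: 2.1
ee_pos: [0.5654, 0.25, 0.2387]
orientation: [-2.226, -2.215, 0.004]
wrist_force: [0.3, -0.6, 0.1]
opening: 0.0853
```

Run:
```python
from h import *
go(.6,.30,.2,90)
px,P,T,K=grab('wrist','w1'); print(T.round(3))
```

```text
now [0.5654 0.25   0.2387] yaw 89.73 F [ 0.3 -0.6  0.1] t 2.1 open 0.0853 shift [0.1255 0.0861 0.0963] roll -0.0061
[[ 1.    -0.003 -0.005  0.566]
 [-0.005 -0.947 -0.32   0.332]
 [-0.003  0.32  -0.947  0.37 ]
 [ 0.     0.     0.     1.   ]]
```

View pics/w1.png

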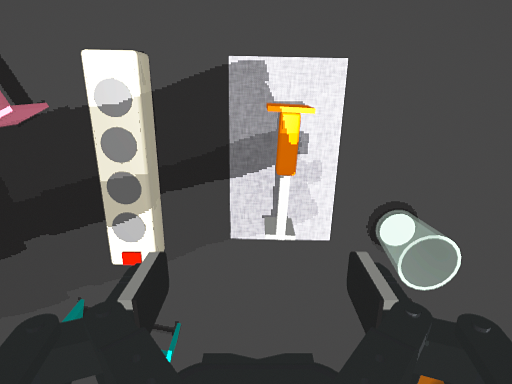

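The wrist view shows the hook on the mat, with the heel top at (290,107), the handle at (288,145) and the blade at (280,230). The strip (120,150) and beaker (400,230) are clear of the fingers.

Run:
```python
from h import *
d=np.load('w1.npz');P=d['P'];h=cv2.cvtColor(d['px'],cv2.COLOR_RGB2HSV).astype(int)
m=(h[...,0]>5)&(h[...,0]<32)&(h[...,1]>150)&(h[...,2]>80); m[:95]=0;m[185:]=0;m[:,:255]=0;m[:,325:]=0
q=P[m];q=q[np.isfinite(q).all(1)]
top=q[q[:,2]>.053];print('top z',np.median(top[:,2]))
he=top[top[:,1]>top[:,1].max()-.008];print('heel',len(he),he.min(0),he.max(0),he.mean(0))
sh=P[185:225,270:295].reshape(-1,3)
ha=top[(top[:,1]<top[:,1].max()-.012)]
for A,n in((ha,'handle'),(sh[(sh[:,2]>.035)&(sh[:,2]<.07)],'shaft')):
    print(n,A.min(0).round(4),A.max(0).round(4)); f=np.polyfit(A[:,1],A[:,0],1);print('slope deg',np.degrees(np.arctan(f[0])),'x at .31',np.polyval(f,.31))
    B=[ (np.mean(A[(A[:,1]>=y)&(A[:,1]<y+.01)],0)).round(4) for y in np.arange(A[:,1].min(),A[:,1].max()-.01,.01)];print(B[::2])
g=d['P'][(h[...,1]<60)&(h[...,2]>110)];g=g[(abs(g[:,2]-.003)<.006)&(g[:,0]>.5)&(g[:,0]<.68)&(g[:,1]>.12)&(g[:,1]<.4)]
print('mat',cv2.minAreaRect(g[:,:2].astype(np.float32)),np.median(g[:,2]))
```

```text
top z 0.058557780133291326
heel 293 [0.57479674 0.30604315 0.05304143] [0.61941878 0.31357091 0.06063014] [0.59661408 0.30968946 0.05842114]
handle [0.5836 0.2432 0.0533] [0.6061 0.3015 0.0609]
slope deg 3.0916013514310237 x at .31 0.5966018229404635
[array([0.5935, 0.2488, 0.0583]), array([0.5945, 0.2684, 0.0585]), array([0.5954, 0.2884, 0.0586])]
shaft [0.5849 0.1838 0.0422] [0.597  0.2318 0.0552]
slope deg 3.3821800993325755 x at .31 0.5970101682965778
[array([0.5899, 0.1895, 0.0522]), array([0.5912, 0.2089, 0.0524])]
mat ((0.5957449078559875, 0.2498536854982376), (0.22292961180210114, 0.13114497065544128), 88.80602264404297) 0.0027206252675140707
```

```bash
python3 -c "
from h import *
go(.597,.3147,.1,86.8)"
```

```text
now [0.5652 0.2488 0.2398] yaw 89.67 F [-0.3 -0.5  0.6] t 2.15 open 0.0852 shift [0.1656 0.0789 0.3492] roll 0.0637
```

Request:
carry_out:
  moves:
    - [[0.166,0.079,0.1],0.064,-1]
    - [[0.166,0.079,0.2],0.064,-1]
    - [[0.166,0.079,0.3],0.064,-1]
    - [[0.166,0.079,0.35],0.064,-1]
    - [[0.166,0.079,0.35],0.064,-1]

```text
time_s: 2.65
ee_pos: [0.596, 0.3129, 0.0982]
orientation: [-2.284, -2.155, 0.007]
wrist_force: [-0.6, -0.2, 0.5]
opening: 0.0857
```

```bash
python3 -c "
from h import *
go(.597,.3147,.024,86.8)"
```

```text
now [0.596  0.3129 0.0982] yaw 86.66 F [-0.6 -0.2  0.5] t 2.65 open 0.0857 shift [0.0051 0.0031 0.1855] roll -0.0032
```

Request:
carry_out:
  moves:
    - [[0.002,0.001,0.06],0,-1]
    - [[0.002,0.001,0.12],0,-1]
    - [[0.002,0.001,0.16],0,-1]
    - [[0.002,0.001,0.187],0,-1]
    - [[0.002,0.001,0.187],0,-1]

```text
time_s: 3.15
ee_pos: [0.5983, 0.3149, 0.0263]
orientation: [2.285, 2.156, 0.0]
wrist_force: [0.3, -1.1, 0.6]
opening: 0.0854
```

```bash
python3 -c "
from h import *
go(.597,.3147,.024,86.8)"
```

```text
now [0.5983 0.3149 0.0263] yaw 86.67 F [ 0.3 -1.1  0.6] t 3.15 open 0.0854 shift [-0.0006 -0.0032  0.0058] roll -0.0028
```

Close at about 100 N.

Request:
carry_out:
  moves:
    - [[0,-0.003,0.004],0,0]
    - [[0,-0.003,0.004],0,0.3]
    - [[0,-0.003,0.004],0,1]
    - [[0,-0.003,0.004],0,1]
    - [[0,-0.003,0.004],0,1]
  newtons: 100

```text
time_s: 3.65
ee_pos: [0.5973, 0.3158, 0.0254]
orientation: [2.283, 2.156, 0.002]
wrist_force: [-2.8, -1.6, 10.5]
opening: 0.0444
```

Request:
carry_out:
  moves:
    - [[0,0,0],0,1]
    - [[0,0,0],0,1]
    - [[0,0,-0.01],0,1]
    - [[0,0,-0.03],0,1]
    - [[0,0,-0.05],0,1]

```text
time_s: 4.15
ee_pos: [0.5968, 0.3157, 0.0447]
orientation: [-2.284, -2.157, -0.0]
wrist_force: [-0.4, 0.2, -2.6]
opening: 0.0442
```

```bash
python3 -c "
from h import *
go(.597,.3147,.15,90)
grab('wrist','w2')"
```

```text
now [0.5968 0.3157 0.0447] yaw 86.73 F [-0.4  0.2 -2.6] t 4.15 open 0.0442 shift [-0.0025  0.0005 -0.2632] roll -0.0728
```

View pics/w2.png

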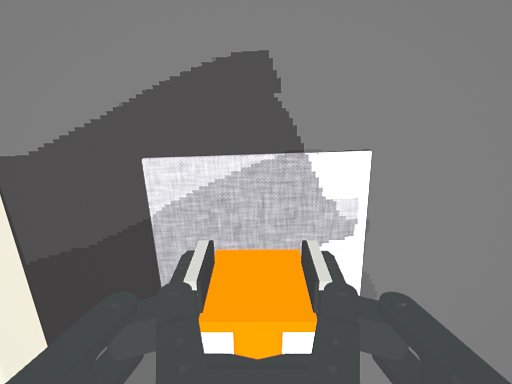

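The grip holds at 44 mm on the heel, and the weight shows on the wrist force. I lift, then check the hook's pitch.

Request:
carry_out:
  moves:
    - [[0,0,-0.1],0,1]
    - [[0,0,-0.2],0,1]
    - [[0,0,-0.26],0,1]
    - [[0,0,-0.26],0,1]
    - [[0,0,-0.26],0,1]

```text
time_s: 4.7
ee_pos: [0.5969, 0.3157, 0.148]
orientation: [2.284, 2.157, 0.001]
wrist_force: [-0.2, -0.5, -2.1]
opening: 0.044
```

```bash
cat > hk.py <<'E'
from h import *
def hook(save):
    s=bot.sense();M=R.from_rotvec(s['orientation']).as_matrix();p=s['ee_pos']
    for n in('scene','top'):
        px,P,T,K=grab(n,save+n);Q=(P.reshape(-1,3)-p)@M   # tool frame: -x is ahead, z down
        q=Q[(abs(Q[:,1])<.022)&(Q[:,0]<-.02)&(Q[:,0]>-.2)&(abs(Q[:,2])<.07)]
        print(n,len(q))
        for a in np.arange(-.16,-.02,.02):
            t=q[(q[:,0]>=a)&(q[:,0]<a+.02)]
            if len(t)>2: print('  x %.2f n%d ymid %.4f ztop %.4f zbot %.4f xmin %.4f'%(a,len(t),np.median(t[:,1]),np.percentile(t[:,2],10),t[:,2].max(),t[:,0].min()))
E
python3 - <<'E'
from hk import *
go(.597,.3147,.15,90)
hook('a')
for n in('top0','scene0'):
    d=np.load(n+'.npz');P=d['P'].reshape(-1,3);H=cv2.cvtColor(d['px'],cv2.COLOR_RGB2HSV).reshape(-1,3).astype(int);z=P[:,2]
    b=(H[:,0]>105)&(H[:,0]<125)&(H[:,1]>150)&(z>.07)&(z<.095)&(P[:,1]<-.2);q=P[b][:,:2]
    print(n,cv2.boxPoints(cv2.minAreaRect(q.astype(np.float32))).round(4).tolist())
    for lo,hi in((.54,.58),(.66,.7)):
        t=q[(q[:,0]>lo)&(q[:,0]<hi)&(q[:,1]>-.39)];f=np.polyfit(t[:,1],t[:,0],1) if len(t)>5 else [0,0];print(lo,len(t),'deg',np.degrees(np.arctan(f[0])),np.polyval(f,-.2555))
    l=(H[:,0]>105)&(H[:,0]<125)&(H[:,1]>150)&(z>.035)&(z<.055)&(P[:,1]>-.275);q=P[l];print(np.polyfit(q[:,0],q[:,1],1))
E
```

```text
now [0.5969 0.3157 0.148 ] yaw 86.72 F [-0.2 -0.5 -2.1] t 4.7 open 0.044 shift [-0.0025  0.0005 -0.0051] roll -0.0728
scene 324
  x -0.16 n112 ymid 0.0041 ztop -0.0253 zbot 0.0253 xmin -0.1556
  x -0.14 n24 ymid 0.0046 ztop -0.0271 zbot -0.0155 xmin -0.1384
  x -0.12 n25 ymid 0.0041 ztop -0.0269 zbot -0.0166 xmin -0.1198
  x -0.10 n24 ymid 0.0039 ztop -0.0271 zbot -0.0176 xmin -0.0997
  x -0.08 n50 ymid 0.0061 ztop -0.0325 zbot -0.0074 xmin -0.0788
  x -0.06 n42 ymid 0.0050 ztop -0.0333 zbot -0.0160 xmin -0.0595
  x -0.04 n47 ymid 0.0073 ztop -0.0351 zbot -0.0091 xmin -0.0396
top 207
  x -0.16 n37 ymid -0.0012 ztop -0.0294 zbot 0.0205 xmin -0.1505
  x -0.14 n21 ymid 0.0003 ztop -0.0279 zbot -0.0109 xmin -0.1399
  x -0.12 n19 ymid -0.0011 ztop -0.0316 zbot -0.0183 xmin -0.1175
  x -0.10 n22 ymid 0.0000 ztop -0.0282 zbot -0.0172 xmin -0.0981
  x -0.08 n38 ymid -0.0019 ztop -0.0375 zbot -0.0133 xmin -0.0779
  x -0.06 n40 ymid -0.0029 ztop -0.0354 zbot -0.0188 xmin -0.0596
  x -0.04 n30 ymid 0.0002 ztop -0.0326 zbot -0.0205 xmin -0.0395
top0 [[0.550000011920929, -0.4115000069141388], [0.6797999739646912, -0.4156000018119812], [0.6848000288009644, -0.25429999828338623], [0.5551000237464905, -0.2502000033855438]]
0.54 64 deg 1.8965407453913747 0.5573330866284993
0.66 30 deg 1.3193275861912181 0.6813288435703246
[-0.0186544  -0.24392643]
scene0 [[0.5514000058174133, -0.4113999903202057], [0.6843000054359436, -0.4154999852180481], [0.6891999840736389, -0.2572000026702881], [0.5562000274658203, -0.2531000077724457]]
0.54 150 deg 1.6408854004226063 0.5604135554628226
0.66 148 deg 2.043852107048604 0.686690582856084
[ 0.00377859 -0.26093373]
```

```bash
python3 -c "
from h import *
go(.626,.02,.148,88.2)"
```

```text
now [0.5962 0.3155 0.1466] yaw 86.72 F [-0.1 -0.1 -2.9] t 4.8 open 0.0441 shift [-0.7332  0.1165 -0.0031] roll -0.0328
```

Request:
carry_out:
  moves:
    - [[-0.08,0.117,0],-0.033,1]
    - [[-0.2,0.117,0],-0.033,1]
    - [[-0.32,0.117,0],-0.033,1]
    - [[-0.44,0.117,0],-0.033,1]
    - [[-0.56,0.117,0],-0.033,1]

```text
time_s: 5.3
ee_pos: [0.6298, 0.0876, 0.1465]
orientation: [-2.255, -2.186, 0.003]
wrist_force: [0.9, -0.0, -1.4]
opening: 0.0438
```

```bash
python3 -c "
from h import *
go(.626,-.01,.088,88.2)"
```

```text
now [0.6298 0.0876 0.1465] yaw 88.22 F [ 0.9 -0.  -1.4] t 5.3 open 0.0438 shift [-0.2441 -0.0015  0.1463] roll 0.0004
```

Request:
carry_out:
  moves:
    - [[-0.08,0,0.04],0,1]
    - [[-0.15,0,0.08],0,1]
    - [[-0.21,0,0.12],0,1]
    - [[-0.235,0,0.146],0,1]
    - [[-0.235,0,0.146],0,1]

```text
time_s: 5.8
ee_pos: [0.6266, -0.0053, 0.0874]
orientation: [-2.256, -2.183, 0.004]
wrist_force: [-0.5, 0.4, -1.5]
opening: 0.0445
```

Run:
```python
from hk import *
go(.626,-.118,.086,88.2)
hook('b')
px=np.load('bscene.npz')['px']; cv2.imwrite('pics/b.png',cv2.resize(px[170:380,100:380],None,fx=2.8,fy=2.8)[...,::-1])
```

```text
now [ 0.6266 -0.0053  0.0874] yaw 88.12 F [-0.5  0.4 -1.5] t 5.8 open 0.0445 shift [-0.2816  0.0079  0.0035] roll -0.0018
scene 312
  x -0.16 n80 ymid 0.0060 ztop -0.0270 zbot 0.0258 xmin -0.1523
  x -0.14 n11 ymid 0.0018 ztop -0.0274 zbot -0.0206 xmin -0.1400
  x -0.12 n28 ymid 0.0037 ztop -0.0280 zbot -0.0150 xmin -0.1186
  x -0.10 n27 ymid 0.0038 ztop -0.0289 zbot -0.0172 xmin -0.0988
  x -0.08 n53 ymid 0.0053 ztop -0.0339 zbot -0.0105 xmin -0.0798
  x -0.06 n58 ymid 0.0058 ztop -0.0343 zbot -0.0111 xmin -0.0599
  x -0.04 n55 ymid 0.0037 ztop -0.0350 zbot -0.0157 xmin -0.0388
top 78
  x -0.16 n32 ymid -0.0027 ztop -0.0306 zbot 0.0151 xmin -0.1482
  x -0.14 n23 ymid 0.0013 ztop -0.0302 zbot -0.0178 xmin -0.1372
  x -0.12 n17 ymid 0.0010 ztop -0.0314 zbot -0.0164 xmin -0.1197
  x -0.10 n6 ymid 0.0004 ztop -0.0302 zbot -0.0243 xmin -0.0998
```

View pics/b.png

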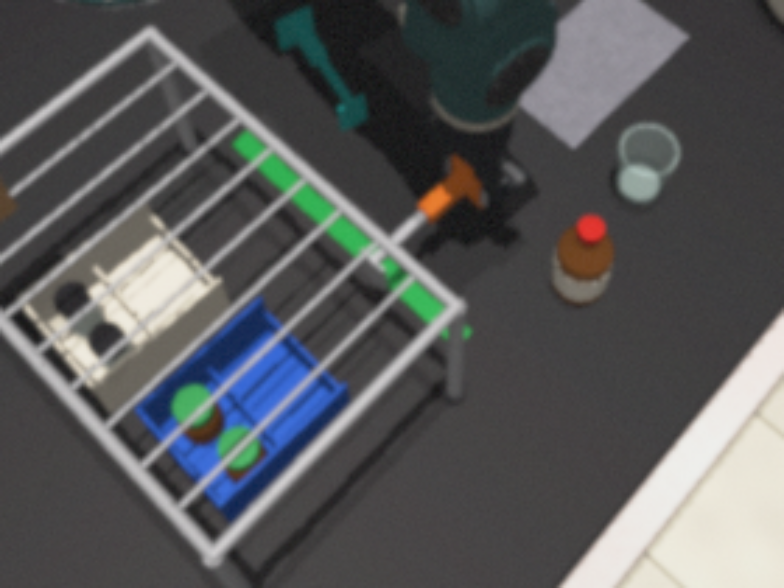

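The hook is level, its blade near the rail at (380,265), aimed at the bin's front wall around (300,340). The arm is clear. I go in slowly.

Request:
carry_out:
  moves:
    - [[-0.06,0.003,0],0,1]
    - [[-0.12,0.006,0],0,1]
    - [[-0.17,0.006,0],0,1]
    - [[-0.21,0.006,0],0,1]
    - [[-0.24,0.006,0],0,1]

```text
time_s: 6.4
ee_pos: [0.6276, -0.1008, 0.0901]
orientation: [2.255, 2.187, 0.001]
wrist_force: [0.4, -0.9, -1.0]
opening: 0.0438
```

```bash
python3 -c "
from h import *
go(.626,-.118,.086,88.2)"
```

```text
now [ 0.6276 -0.1008  0.0901] yaw 88.25 F [ 0.4 -0.9 -1. ] t 6.4 open 0.0438 shift [-0.0432 -0.0026  0.0101] roll 0.001
```

Request:
carry_out:
  moves:
    - [[-0.012,0,0],0,1]
    - [[-0.024,0,0],0,1]
    - [[-0.034,0,0],0,1]
    - [[-0.043,0,0],0,1]
    - [[-0.043,0,0],0,1]

```text
time_s: 6.9
ee_pos: [0.6267, -0.1179, 0.0896]
orientation: [2.256, 2.186, -0.0]
wrist_force: [1.0, 0.1, -1.5]
opening: 0.0442
```

Run:
```python
from hk import *
go(.626,-.118,.086,88.2)
hook('c')
P=np.load('ctop.npz')['P'].reshape(-1,3);x,y,z=P.T
for n in('ctop','cscene'):
    d=np.load(n+'.npz');P=d['P'].reshape(-1,3);H=cv2.cvtColor(d['px'],cv2.COLOR_RGB2HSV).reshape(-1,3).astype(int);z=P[:,2]
    b=(H[:,0]>105)&(H[:,0]<125)&(H[:,1]>150)&(z>.044)&(z<.055)&(P[:,1]>-.27)&(P[:,1]<-.24)&(P[:,0]>.57)&(P[:,0]<.67);q=P[b];print(n,len(q),np.percentile(q[:,1],[5,50,95]))
    b=(H[:,1]<60)&(z>.06)&(z<.125)&(abs(P[:,0]-.622)<.02)&(P[:,1]<-.24)&(P[:,1]>-.29);q=P[b];print('blade',len(q),q[:,1].min() if len(q) else'',np.median(q,0))
d=np.load('cscene.npz')['px'][230:350,150:310];cv2.imwrite('pics/c.png',cv2.resize(d,None,fx=4.5,fy=4.5)[...,::-1])
```

```text
now [ 0.6267 -0.1179  0.0896] yaw 88.21 F [ 1.   0.1 -1.5] t 6.9 open 0.0442 shift [-0.0003 -0.0017  0.009 ] roll 0.0002
scene 343
  x -0.16 n67 ymid 0.0060 ztop -0.0279 zbot 0.0272 xmin -0.1517
  x -0.14 n49 ymid 0.0055 ztop -0.0277 zbot 0.0623 xmin -0.1400
  x -0.12 n34 ymid 0.0031 ztop -0.0281 zbot -0.0178 xmin -0.1189
  x -0.10 n32 ymid 0.0032 ztop -0.0282 zbot -0.0178 xmin -0.0995
  x -0.08 n57 ymid 0.0054 ztop -0.0333 zbot -0.0070 xmin -0.0790
  x -0.06 n57 ymid 0.0061 ztop -0.0340 zbot -0.0131 xmin -0.0598
  x -0.04 n47 ymid 0.0052 ztop -0.0341 zbot -0.0168 xmin -0.0398
top 46
  x -0.16 n31 ymid -0.0056 ztop -0.0274 zbot 0.0184 xmin -0.1485
  x -0.14 n15 ymid -0.0108 ztop -0.0320 zbot 0.0669 xmin -0.1377
ctop 12 [-0.25494035 -0.25379646 -0.25054261]
blade 27 -0.26544309301999564 [ 0.61904701 -0.26261765  0.1134495 ]
cscene 19 [-0.25870152 -0.25610722 -0.25431796]
blade 88 -0.2699669905396036 [ 0.62667199 -0.26564056  0.11411548]
```

View pics/c.png

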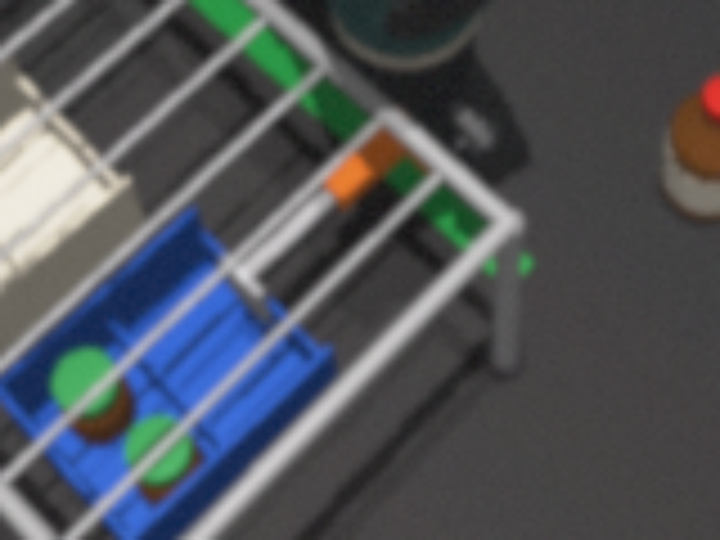

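The blade hangs about 9–10 mm behind the lip in both cameras, at (250,285) over the bin's front bay. I lower it.

Request:
carry_out:
  moves:
    - [[0,0,0.02],0,1]
    - [[0,0,0.04],0,1]
    - [[0,0,0.06],0,1]
    - [[0,0,0.08],0,1]
    - [[0,0,0.09],0,1]

```text
time_s: 7.5
ee_pos: [0.6264, -0.1171, 0.0526]
orientation: [-2.254, -2.187, -0.0]
wrist_force: [-0.2, 13.7, 5.6]
opening: 0.0441
```

Request:
carry_out:
  moves:
    - [[0.003,0,0],0,1]
    - [[0.009,0,0],0,1]
    - [[0.015,0,0],0,1]
    - [[0.022,0,0],0,1]
    - [[0.03,0,0],0,1]

```text
time_s: 8.0
ee_pos: [0.6271, -0.106, 0.0536]
orientation: [2.256, 2.186, -0.001]
wrist_force: [-0.7, -3.9, -2.7]
opening: 0.044
```

```bash
python3 -c "
from h import *
go(.63,-.05,.053,90)"
```

```text
now [ 0.6271 -0.106   0.0536] yaw 88.19 F [-0.7 -3.9 -2.7] t 8.0 open 0.044 shift [0.14   0.0029 0.0014] roll -0.0402
```

Request:
carry_out:
  moves:
    - [[0.01,0,0],0,1]
    - [[0.022,0,0],0,1]
    - [[0.036,0,0],0,1]
    - [[0.05,0,0],0,1]
    - [[0.064,0,0],0,1]

```text
time_s: 8.5
ee_pos: [0.6279, -0.0797, 0.0536]
orientation: [2.256, 2.187, -0.0]
wrist_force: [-0.2, -4.1, -3.2]
opening: 0.0436
```

```bash
cat > bin.py <<'E'
from h import *
def binpose(save):
    for n in('top','scene'):
        px,P,T,K=grab(n,save+n);P=P.reshape(-1,3);H=cv2.cvtColor(px,cv2.COLOR_RGB2HSV).reshape(-1,3).astype(int);z=P[:,2]
        bl=(H[:,0]>105)&(H[:,0]<125)&(H[:,1]>150)&(P[:,0]>.45)&(P[:,0]<.75)&(P[:,1]<0)
        q=P[bl&(z>.07)&(z<.095)][:,:2].astype(np.float32);r=cv2.minAreaRect(q);bx=cv2.boxPoints(r)
        f=bx[np.argsort(-bx[:,1])[:2]];f=f[np.argsort(f[:,0])];print(n,len(q),'size',np.round(r[1],3),'front corners',f.round(4).tolist(),'tilt',round(float(np.degrees(np.arctan2(f[1,1]-f[0,1],f[1,0]-f[0,0]))),2))
        c=P[(H[:,0]>50)&(H[:,0]<75)&(H[:,1]>100)&(z>.05)&(z<.12)&(P[:,1]<0)&(P[:,0]>.5)&(P[:,0]<.75)];print(' caps',len(c),np.median(c,0).round(3),'zmax',np.percentile(c[:,2],95).round(3))
E
python3 -c "
from bin import *
go(.63,-.05,.053,90);binpose('d')"
```

```text
now [ 0.6279 -0.0797  0.0536] yaw 88.21 F [-0.2 -4.1 -3.2] t 8.5 open 0.0436 shift [0.0743 0.0031 0.0014] roll -0.0397
top 143 size [0.162 0.127] front corners [[0.5566999912261963, -0.21870000660419464], [0.6833000183105469, -0.2224999964237213]] tilt -1.71
 caps 143 [ 0.642 -0.333  0.072] zmax 0.079
scene 408 size [0.158 0.132] front corners [[0.5583000183105469, -0.2207999974489212], [0.6906999945640564, -0.22550000250339508]] tilt -2.02
 caps 213 [ 0.607 -0.336  0.073] zmax 0.076
```

The bin follows: it moved about 32 mm and stays at −1.8°. It has 104 mm to go.

Request:
carry_out:
  moves:
    - [[0.018,0,0],0,1]
    - [[0.038,0,0],0,1]
    - [[0.058,0,0],0,1]
    - [[0.078,0,0],0,1]
    - [[0.098,0,0],0,1]

```text
time_s: 9.1
ee_pos: [0.629, -0.0403, 0.0536]
orientation: [2.256, 2.187, -0.0]
wrist_force: [0.6, -3.9, -3.0]
opening: 0.0438
```

Request:
carry_out:
  moves:
    - [[0.018,0,0],0,1]
    - [[0.036,0,0],0,1]
    - [[0.054,0,0],0,1]
    - [[0.072,0,0],0,1]
    - [[0.088,0,0],0,1]

```text
time_s: 9.6
ee_pos: [0.6302, -0.0052, 0.0536]
orientation: [-2.256, -2.187, -0.0]
wrist_force: [-0.1, -4.5, -2.6]
opening: 0.0444
```

```bash
python3 -c "
from bin import *
go(.63,.0246,.053,90);binpose('e')"
```

```text
now [ 0.6302 -0.0052  0.0536] yaw 88.21 F [-0.1 -4.5 -2.6] t 9.6 open 0.0444 shift [ 0.0745 -0.0028  0.0014] roll -0.0397
top 137 size [0.162 0.129] front corners [[0.5586000084877014, -0.14409999549388885], [0.6879000067710876, -0.147599995136261]] tilt -1.57
 caps 131 [ 0.647 -0.258  0.074] zmax 0.079
scene 383 size [0.155 0.133] front corners [[0.5604000091552734, -0.14949999749660492], [0.6930999755859375, -0.15389999747276306]] tilt -1.92
 caps 201 [ 0.611 -0.262  0.072] zmax 0.076
```

Request:
carry_out:
  moves:
    - [[0.016,0,0],0,1]
    - [[0.034,0,0],0,1]
    - [[0.05,0,0],0,1]
    - [[0.065,0,0],0,1]
    - [[0.075,0,0],0,1]

```text
time_s: 10.2
ee_pos: [0.6311, 0.0248, 0.0535]
orientation: [-2.255, -2.187, 0.0]
wrist_force: [0.5, -4.6, -2.9]
opening: 0.0441
```

Run:
```python
from bin import *
go(.63,.0246,.053,90);binpose('f')
for n in('ftop','fscene'):
    d=np.load(n+'.npz');P=d['P'].reshape(-1,3);H=cv2.cvtColor(d['px'],cv2.COLOR_RGB2HSV).reshape(-1,3).astype(int);z=P[:,2]
    m=(H[:,0]>50)&(H[:,0]<75)&(H[:,1]>150)&(z<.015)&(P[:,0]>.37)&(P[:,0]<.54)&(P[:,1]<0)&(P[:,1]>-.2);q=P[m][:,:2];print('line',q.mean(0),np.percentile(q[:,1],[3,97]),np.polyfit(q[:,0],q[:,1],1))
a=np.load('fscene.npz')['px'][150:350,150:380]
cv2.imwrite('pics/f.png',cv2.resize(a,None,fx=3,fy=3)[...,::-1])
```

```text
now [0.6311 0.0248 0.0535] yaw 88.23 F [ 0.5 -4.6 -2.9] t 10.2 open 0.0441 shift [-0.0006 -0.0026  0.0013] roll -0.0394
top 154 size [0.158 0.131] front corners [[0.5598999857902527, -0.11500000208616257], [0.6908000111579895, -0.1216999962925911]] tilt -2.92
 caps 142 [ 0.647 -0.229  0.073] zmax 0.078
scene 355 size [0.145 0.133] front corners [[0.5595999956130981, -0.13109999895095825], [0.6923999786376953, -0.13379999995231628]] tilt -1.16
 caps 192 [ 0.61  -0.233  0.072] zmax 0.076
line [ 0.45678346 -0.11747161] [-0.13257218 -0.10354259] [-0.01072129 -0.1125743 ]
line [ 0.44464295 -0.12018564] [-0.13080075 -0.10896089] [-0.00411814 -0.11835454]
```

View pics/f.png

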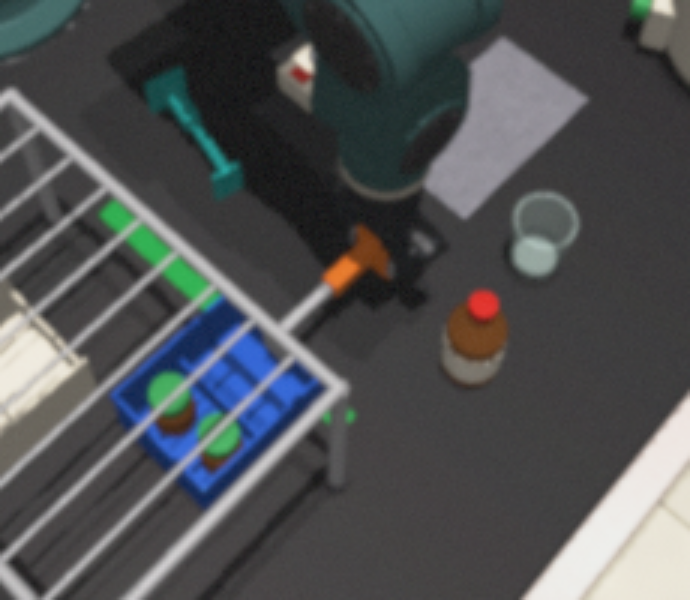

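The scene view shows the bin's front wall on the line near (265,330), both jars standing, and the bottle and beaker in place. The cap displacement of 136.5 mm agrees with the plan. I unhook: back 5 mm, then straight up.

Request:
carry_out:
  moves:
    - [[-0.005,0,0],0,1]
    - [[-0.012,0,0],0,1]
    - [[-0.012,0,0],0,1]
    - [[-0.012,0,-0.01],0,1]
    - [[-0.012,0,-0.03],0,1]

```text
time_s: 10.8
ee_pos: [0.6307, 0.0193, 0.0656]
orientation: [-2.256, -2.186, 0.001]
wrist_force: [-0.3, 0.8, -1.0]
opening: 0.0443
```

Request:
carry_out:
  moves:
    - [[0,0,-0.04],0,1]
    - [[0,0,-0.08],0,1]
    - [[0,0,-0.13],0,1]
    - [[0,0,-0.18],0,1]
    - [[0,0,-0.2],0,1]

```text
time_s: 11.3
ee_pos: [0.6317, 0.0193, 0.1481]
orientation: [2.254, 2.185, 0.003]
wrist_force: [1.2, 0.2, -1.7]
opening: 0.0444
```

Run:
```python
from hk import *
go(.597,.3157,.147,86.7)
hook('g')
```

```text
now [0.6317 0.0193 0.1481] yaw 88.21 F [ 1.2  0.2 -1.7] t 11.3 open 0.0444 shift [ 0.7379 -0.1099  0.0022] roll 0.0336
scene 346
  x -0.16 n82 ymid 0.0035 ztop -0.0268 zbot 0.0126 xmin -0.1526
  x -0.14 n30 ymid 0.0039 ztop -0.0294 zbot -0.0152 xmin -0.1395
  x -0.12 n35 ymid 0.0035 ztop -0.0281 zbot -0.0165 xmin -0.1200
  x -0.10 n27 ymid 0.0039 ztop -0.0287 zbot -0.0199 xmin -0.0991
  x -0.08 n61 ymid 0.0052 ztop -0.0328 zbot -0.0121 xmin -0.0798
  x -0.06 n57 ymid 0.0051 ztop -0.0326 zbot -0.0123 xmin -0.0592
  x -0.04 n54 ymid 0.0060 ztop -0.0338 zbot -0.0099 xmin -0.0397
top 88
  x -0.16 n39 ymid -0.0024 ztop -0.0293 zbot 0.0155 xmin -0.1510
  x -0.14 n19 ymid -0.0000 ztop -0.0290 zbot -0.0122 xmin -0.1392
  x -0.12 n18 ymid -0.0007 ztop -0.0298 zbot -0.0220 xmin -0.1181
  x -0.10 n12 ymid -0.0000 ztop -0.0291 zbot -0.0198 xmin -0.0982
```

Request:
carry_out:
  moves:
    - [[0.1,-0.02,0],0,1]
    - [[0.2,-0.04,0],0.01,1]
    - [[0.31,-0.06,0],0.02,1]
    - [[0.42,-0.08,0],0.034,1]
    - [[0.53,-0.1,0],0.034,1]

```text
time_s: 11.9
ee_pos: [0.5967, 0.2341, 0.1445]
orientation: [-2.285, -2.155, 0.002]
wrist_force: [1.1, 0.2, -1.7]
opening: 0.0441
```

```bash
python3 -c "
from h import *
go(.597,.3157,.1,86.7)"
```

```text
now [0.5967 0.2341 0.1445] yaw 86.64 F [ 1.1  0.2 -1.7] t 11.9 open 0.0441 shift [ 0.2038 -0.0111  0.1113] roll -0.0013
```

Request:
carry_out:
  moves:
    - [[0.07,-0.004,0.03],0,1]
    - [[0.14,-0.008,0.06],0,1]
    - [[0.18,-0.011,0.1],0,1]
    - [[0.2,-0.011,0.12],0,1]
    - [[0.2,-0.011,0.12],0,1]

```text
time_s: 12.4
ee_pos: [0.5971, 0.3125, 0.0956]
orientation: [-2.284, -2.156, 0.004]
wrist_force: [0.1, -0.1, -1.5]
opening: 0.0439
```

```bash
python3 -c "
from h import *
go(.597,.3157,.027,86.7)"
```

```text
now [0.5971 0.3125 0.0956] yaw 86.71 F [ 0.1 -0.1 -1.5] t 12.4 open 0.0439 shift [ 0.0082 -0.0003  0.1716] roll 0.0002
```

Request:
carry_out:
  moves:
    - [[0.006,0,0.05],0,1]
    - [[0.006,0,0.1],0,1]
    - [[0.006,0,0.14],0,1]
    - [[0.006,0,0.16],0,1]
    - [[0.006,0,0.166],0,1]

```text
time_s: 12.9
ee_pos: [0.5981, 0.314, 0.0309]
orientation: [-2.286, -2.155, 0.001]
wrist_force: [-0.4, 0.1, -1.3]
opening: 0.0441
```

Request:
carry_out:
  moves:
    - [[0,0,0.003],0,1]
    - [[0,0,0.006],0,1]
    - [[0,0,0.008],0,1]
    - [[0,0,0.008],0,1]
    - [[0,0,0.008],0,1]

```text
time_s: 13.4
ee_pos: [0.5981, 0.3151, 0.0282]
orientation: [2.285, 2.156, 0.0]
wrist_force: [-0.5, -1.1, -1.4]
opening: 0.044
```

Request:
carry_out:
  moves:
    - [[0,0,0.003],0,1]
    - [[0,0,0.005],0,1]
    - [[0,0,0.008],0,1]
    - [[0,0,0.008],0,1]
    - [[0,0,0.008],0,1]

```text
time_s: 13.9
ee_pos: [0.598, 0.3151, 0.0254]
orientation: [2.285, 2.156, 0.001]
wrist_force: [-3.7, -1.0, 7.9]
opening: 0.0441
```

Contact at the same height as when I picked it up. I open gently at minimum grip, then fully.

Request:
carry_out:
  moves:
    - [[0,0,0],0,1]
    - [[0,0,0],0,0]
    - [[0,0,0],0,-0.5]
    - [[0,0,0],0,-1]
    - [[0,0,0],0,-1]
  newtons: 20

```text
time_s: 14.4
ee_pos: [0.598, 0.315, 0.0247]
orientation: [2.285, 2.156, 0.0]
wrist_force: [0.0, 0.6, 0.0]
opening: 0.0843
```

Request:
carry_out:
  moves:
    - [[0,0,0],0,-1]
    - [[0,0,0],0,-1]
    - [[0,0,-0.04],0,-1]
    - [[0,0,-0.1],0,-1]
    - [[0,0,-0.2],0,-1]

```text
time_s: 14.9
ee_pos: [0.5968, 0.3145, 0.1037]
orientation: [-2.284, -2.155, 0.006]
wrist_force: [1.0, 0.7, 0.4]
opening: 0.0857
```

Request:
carry_out:
  moves:
    - [[0,0,-0.12],0,-1]
    - [[0,0,-0.24],0,-1]
    - [[0,0,-0.3],0,-1]
    - [[0,0,-0.3],0,-1]
    - [[0,0,-0.3],0,-1]

```text
time_s: 15.4
ee_pos: [0.5981, 0.315, 0.2246]
orientation: [2.285, 2.156, 0.001]
wrist_force: [-0.6, 1.1, 0.5]
opening: 0.0854
```

Request:
carry_out:
  moves:
    - [[0,-0.12,-0.1],0,-1]
    - [[0,-0.24,-0.1],0,-1]
    - [[0,-0.36,-0.1],0,-1]
    - [[0,-0.45,-0.1],0,-1]
    - [[0,-0.45,-0.1],0,-1]

```text
time_s: 15.9
ee_pos: [0.4134, 0.3252, 0.2643]
orientation: [-2.281, -2.158, 0.003]
wrist_force: [0.9, 0.3, -0.4]
opening: 0.0852
```

Run:
```python
from bin import *
go(.597,.3157,.1,86.7);binpose('z')
a=np.load('zscene.npz')['px'][130:370,90:390];b=np.load('ztop.npz')['px'][110:290,150:430]
o=np.zeros((600,800,3),np.uint8)
i=cv2.resize(a,(400,320));j=cv2.resize(b,(400,257));o[:320,:400]=i;o[:257,400:]=j
k=cv2.resize(np.load('zscene.npz')['px'][150:240,250:370],(360,270));o[325:595,:360]=k
k=cv2.resize(np.load('ztop.npz')['px'][150:280,280:400],(300,325));o[270:595,420:720]=k
cv2.imwrite('pics/z.png',o[...,::-1])
for n in('ztop','zscene'):
    P=np.load(n+'.npz')['P'].reshape(-1,3);H=cv2.cvtColor(np.load(n+'.npz')['px'],cv2.COLOR_RGB2HSV).reshape(-1,3).astype(int)
    m=(H[:,0]>5)&(H[:,0]<18)&(H[:,1]>180)&(H[:,2]>100)&(P[:,1]>.15)&(P[:,2]<.1)&(abs(P[:,0]-.6)<.15);q=P[m]
    print(n,'handle',np.median(q,0).round(3),cv2.minAreaRect(q[:,:2].astype(np.float32)),np.percentile(q[:,2],[50,95]))
    m=(H[:,0]>50)&(H[:,0]<75)&(H[:,1]>150)&(P[:,2]<.015)&(P[:,0]>.3)&(P[:,0]<.75)&(P[:,1]<0)&(P[:,1]>-.2);q=P[m];print('line',q[:,1].mean())
```

```text
now [0.4134 0.3252 0.2643] yaw 86.82 F [ 0.9  0.3 -0.4] t 15.9 open 0.0852 shift [0.0021 0.4605 0.4098] roll 0.0027
top 149 size [0.158 0.132] front corners [[0.5601000189781189, -0.11580000072717667], [0.6915000081062317, -0.12300000339746475]] tilt -3.16
 caps 137 [ 0.647 -0.228  0.072] zmax 0.077
scene 351 size [0.146 0.132] front corners [[0.5604000091552734, -0.13030000030994415], [0.692799985408783, -0.1339000016450882]] tilt -1.56
 caps 193 [ 0.611 -0.233  0.072] zmax 0.076
ztop handle [0.589 0.28  0.056] ((0.5951688885688782, 0.2749346196651459), (0.03689929470419884, 0.061233505606651306), 1.1926213502883911) [0.05633401 0.06401502]
line -0.11620039843476727
zscene handle [0.602 0.284 0.055] ((0.5936770439147949, 0.27398398518562317), (0.06594472378492355, 0.03779830038547516), 78.65814208984375) [0.05520167 0.05920248]
line -0.12005352608799849
```

View pics/z.png

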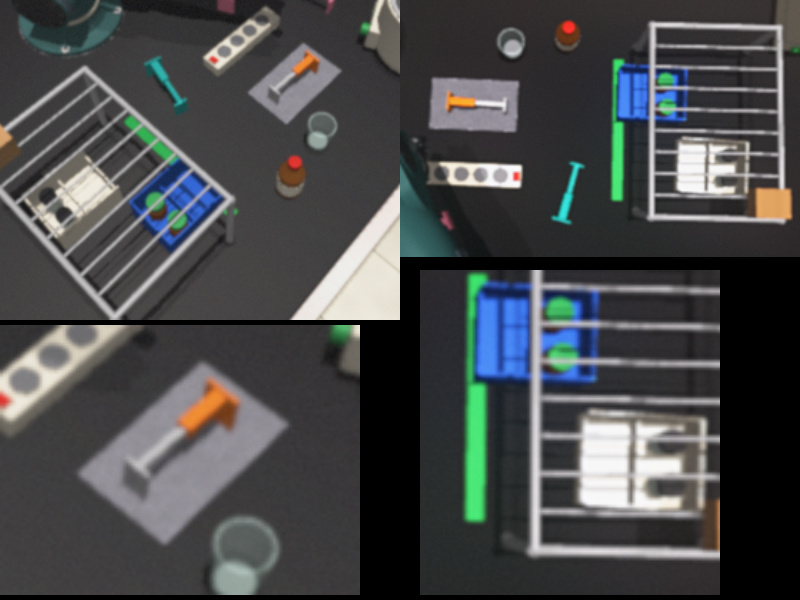

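The final view shows the bin's front wall within the green band, both caps upright, and the hook on its feet on the mat. The white bin, bottle and beaker are in their places. I hand in.

```bash
python3 -c "
from h import *
print(bot.close_job())"
```

```text
the job is handed in; nothing more can be done
None
```

I hooked the blue bin, dragged it about 136 mm forward until its front wall stood on the green line, and put the hook back on its mat. I then handed the job in at about 16 s of the 51 s allowed. I held the hook by its heel plate instead of the handle, because a grip on the handle would have run the gripper into the shelf rail.

**Last checks**
- **Bin on the line:** the front wall's middle measured about y −0.121 m and the line about −0.118 m (±2–4 mm). The wall is inside the 25 mm band and 1.5–3° off square.
- **Jars:** both are standing, with cap heights unchanged.
- **Hook:** it stands on its two feet on the mat at its starting spot, within a few millimetres.
- **Other things:** the white bin, bottle and beaker look unmoved in the final pictures; I did not measure them.

**What disagreed**
- **Camera difference:** the two cameras differed by about 13 mm on the bin's front corners at the end, because the shelf rail hid them from the scene camera. I relied on the top camera and the distance the jar caps had moved.
- **Brief contact:** about 14 N showed on the wrist while I lowered the hook into the bin. This was probably the gripper brushing the rail, and it stayed well below the 40 N limit.

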